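# Trace the rim of the sharps bin and press its lid clips home

### The job

The lid of the sharps bin is on but its clips still stand up: go once round the red rim with your fingertips, clockwise seen from above, starting at the green clip beside the black hinge, and gently press each of the five clips in turn down flush with the rim. Until the last clip is down, stay over the rim and within about 3 cm of its height, rather than cutting across the lid or lifting away between clips. Do not touch the grey hatch in the middle, do not lift, tip or push the bin about, leave everything else where it stands, and finish clear of the bin.

Things in the scene. Friction and masses are not known exactly. Their poses are not given: they have to be found in the camera images.
- bin: Sharps bin: yellow round tub (124 mm wide at the foot, 144 at the top), red lid 160 mm across, about 0.9 kg, loose on the blue board. Origin: centre of its underside; z up. The lid's flat red rim is 140 mm above it. Five clips sit on the rim, centred 66 mm from the bin's axis, 60, 120, 180, 240 and 300 degrees clockwise (from above) from the hinge
- hinge (a point): Black hinge block on the rim, 24 mm (radial) x 44 mm, standing 6 mm above the rim. This point: centre of its top, 76 mm from the bin's axis
- hatch: Grey round disposal hatch in the middle of the lid, 60 mm across, with a small black bar on it; up to 11 mm higher than the red rim. Origin: on the bin's axis at rim height. Not to be touched
- clip1_top (a point): The green clip, first clockwise from the hinge: a block 22 mm (radial) x 30 mm (along the rim). This point: centre of its flat top, moving with it; z up
- clip1 (a joint): How far clip 1 is pressed down, m: 0 = raised (top 8.5 mm above the red rim), 0.008 = bottom stop (top 0.5 mm above the rim). Slides straight down against about 4 N of friction and stays where it is left; starts up to 1.5 mm down
- clip2_top (a point): Yellow clip number 2 going clockwise: a block 22 mm (radial) x 30 mm (along the rim). This point: centre of its flat top, moving with it; z up
- clip2 (a joint): How far clip 2 is pressed down, m: 0 = raised (top 8.5 mm above the red rim), 0.008 = bottom stop (top 0.5 mm above the rim). Slides straight down against about 4 N of friction and stays where it is left; starts up to 1.5 mm down
- clip3_top (a point): Yellow clip number 3 going clockwise: a block 22 mm (radial) x 30 mm (along the rim). This point: centre of its flat top, moving with it; z up
- clip3 (a joint): How far clip 3 is pressed down, m: 0 = raised (top 8.5 mm above the red rim), 0.008 = bottom stop (top 0.5 mm above the rim). Slides straight down against about 4 N of friction and stays where it is left; starts up to 1.5 mm down
- clip4_top (a point): Yellow clip number 4 going clockwise: a block 22 mm (radial) x 30 mm (along the rim). This point: centre of its flat top, moving with it; z up
- clip4 (a joint): How far clip 4 is pressed down, m: 0 = raised (top 8.5 mm above the red rim), 0.008 = bottom stop (top 0.5 mm above the rim). Slides straight down against about 4 N of friction and stays where it is left; starts up to 1.5 mm down
- clip5_top (a point): Yellow clip number 5 going clockwise, the last, on the other side of the hinge: a block 22 mm (radial) x 30 mm (along the rim). This point: centre of its flat top, moving with it; z up
- clip5 (a joint): How far clip 5 is pressed down, m: 0 = raised (top 8.5 mm above the red rim), 0.008 = bottom stop (top 0.5 mm above the rim). Slides straight down against about 4 N of friction and stays where it is left; starts up to 1.5 mm down
- rack: White tube rack 180 x 90 x 50 mm with eight holes, loose; origin centre of underside. Leave alone
- tube0: Clear sample tube, green cap, 103 mm long, standing in the rack, its top about 61 mm above the rack's; origin at its foot. Leave alone
- tube1: The same with a red cap. Leave alone
- tube2: The same with a blue cap. Leave alone
- sanitiser: Clear bottle with blue cap, 52 mm wide, 130 mm high; origin centre of underside. Leave alone
- jar: White jar with green cap, 56 mm wide, 75 mm high; origin centre of underside. Leave alone
- glovebox: White and green glove carton 240 x 120 x 75 mm; origin centre of underside. Leave alone
- board: Fixed blue work board 320 x 460 mm, 6 mm thick, on which the bin, rack, bottle and jar stand; origin centre of its underside
There are look-alikes about, which are no part of the job. Leave any turquoise look-alike of the bin alone.

How it is judged:
By the outcome, as a careful person would: the job done as asked, in the order asked, and still so for the second after the job is handed in, with the robot touching nothing.
It also fails if it takes over 51 s, if anything falls off the work surface, if the arm or the gripper's body presses on something with over 40 N, if the wrist force passes 120 N, or if a joint passes its speed limit or range.

### The arm

A 7-joint arm with a two-finger parallel gripper is mounted at the origin on the work surface. World frame = base frame: x ahead of the robot, y to its left, z up, the work surface at z = 0. Lengths are in m, angles in rad, forces in N, time in s.
With the tool pointing down it reaches from about 0.4 to 0.9 m from the base axis. Payload 5.5 kg.
Tool frame: the origin (TCP) lies at the very end of the fingers, on their centre line; the grasp point (between the pads) lies 19 mm behind it; z points along the fingers, y is the direction in which the jaws open and shut (so a half turn about z gives the same grasp; the last joint's range is limited). The gripper opens to 92 mm and grips with 3 to 60 N. Pads are 19 mm wide; open, the fingers measure 130 mm over their backs; the gripper's body (75 mm by 190 mm) begins 47 mm behind the grasp point.
Start: joints at [1.485, 0.501, -0.427, 1.55, 0.221, 1.138, -0.21], TCP at [0.222, -0.611, 0.227] pointing down, gripper open.
Joint ranges: [-2.88, 2.88], [-0.31, 2.03], [-1.54, 1.56], [0.2, 2.42], [-1.41, 4.55], [0.19, 2.02], [-2.57, 2.57]. Speed limits (rad/s): [2.57, 2.57, 3.14, 3.14, 3.14, 3.14, 3.14].

### API

Orientations are given as a unit quaternion [w, x, y, z].
In Python, from plant import r, move_gripper, imaging, finish_job gives the robot as it stands. Calls block until the motion is done:
- r.move_to(position, orientation): joint-space move of the TCP to a pose.
- r.movel(position, frame=None, velocity=0.15): straight line of the TCP; frame=None keeps the orientation; velocity is the mean speed in m/s.
- r.move_joints(angles): joint-space move.
- move_gripper(opening, effort=None): finger opening in m; effort is the grip in N (None keeps the last); returns when the fingers have stopped.
- r.hold(seconds).
- r.ik(position, orientation): joint angles nearest the present ones, or None.
- imaging.camera(name): name is "side" or "top" or "wrist"; returns the picture (480x640x3 uint8, blue, green, red); there is no depth.
- imaging.camera_info(name): a dict with "K" (3x3 intrinsics, pixels), "origin" and "rotation" of the camera in the world. Camera axes: x right, y down, z forward; pixel columns grow to the right and rows downward; lengths in m; the calibration is good to about 2 mm. The wrist camera is an equidistant fisheye: a pixel r from the principal point sees the ray r / f radians off the axis. A picture is of the moment at which its call begins: read the wrist's pose just before it. camera_info takes no time and is no camera call; for the wrist camera it gives the pose at the moment of the call.
A pose or a line that the arm cannot do raises r.Unreachable and nothing moves.
- finish_job(): hands the job in, once; it reports no verdict.
Readings, each from a call of its own:
- r.current_clock(): time.
- r.current_qpos(): joint angles.
- r.current_dq(): joint speeds.
- r.current_joint_efforts(): joint torques, N m.
- r.current_tcp_pos(): TCP position.
- r.current_tool_rot(): TCP orientation.
- r.current_wrist_force(): force on the tool from outside, world axes, zero at the start.
- r.current_moment(): the same for the moment, N m.
- r.current_grip_width(): finger opening in m.
Only numpy, scipy, OpenCV 4.12 (cv2) and the standard library are available. Lean on these libraries where they do the work, as an engineer would, in place of code of your own. Each camera call takes 0.05 s, during which the arm holds its last target. There are 200 camera calls.

## Working session

There is one attempt and no reset: what is moved stays moved. The work goes in short steps, each a Python script; the robot and the scene stay as the last script left them, time stands still between calls to the robot, and variables do not carry over. Pictures are saved under pics/ and viewed, about 8 in all and at most 12, crops included, and the job is handed in when it is done.

```bash
mkdir -p pics; ls
python3 - <<'E'
from plant import r, imaging
import cv2, numpy as np
ims=[]
for n in ("top","side"):
    im=imaging.camera(n); cv2.imwrite(f"pics/{n}0.png",im)
    i=imaging.camera_info(n); print(n,np.round(i["K"],1).tolist(),np.round(i["origin"],3).tolist(),np.round(i["rotation"],3).tolist())
print(r.current_clock(),r.current_tcp_pos(),r.current_tool_rot(),r.current_wrist_force(),r.current_grip_width())
E
```

```text
pics
top [[444.2, 0.0, 318.6], [0.0, 444.2, 234.3], [0.0, 0.0, 1.0]] [0.288, 0.108, 1.274] [-0.07, 0.708, -0.7, 0.06]
side [[482.0, 0.0, 322.7], [0.0, 482.0, 241.6], [0.0, 0.0, 1.0]] [0.305, 0.932, 0.741] [0.054, -0.093, 0.885, -0.452]
0.1 [ 0.22190081 -0.6102958   0.22578572] [-8.70636512e-04  9.84826890e-01  1.73537390e-01 -1.16599130e-04] [ 0.42072409 -0.2498806  -0.59007237] 0.09183144006084973
```

View pics/top0.png

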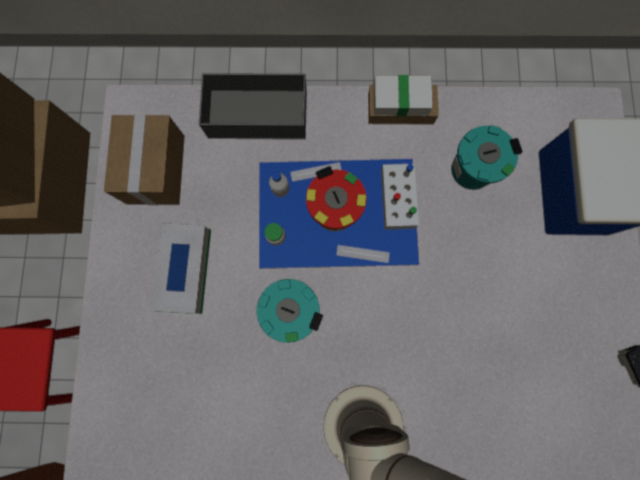

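View pics/side0.png

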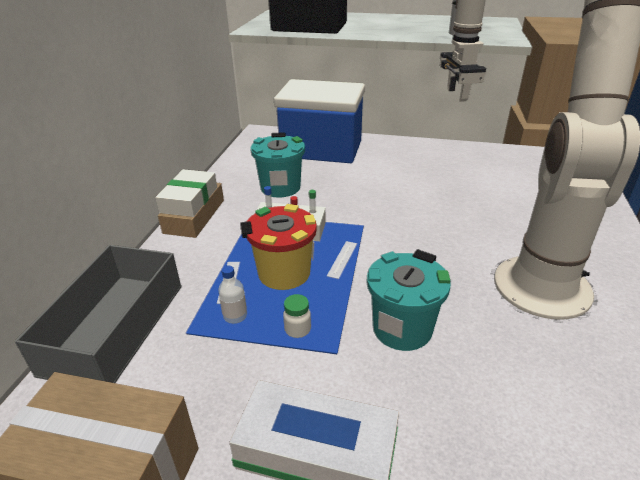

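Both views show several candidates. The red-lidded yellow tub, top (337,198) / side (281,245), is the bin meant: red rim, yellow clips, green clip at top (351,178), black hinge at top (324,172). The turquoise look-alikes at top (289,310) and (487,155) are left alone. Next I measure the red bin and enlarge a crop to confirm.

```bash
cat > h.py <<'E'
import numpy as np, cv2
from scipy.spatial.transform import Rotation as Ro
from plant import r, imaging
def cast(info,uv,z,fish=False):
    K=np.array(info["K"]); q=np.array(info["rotation"]); o=np.array(info["origin"])
    R=q if q.shape==(3,3) else Ro.from_quat(q[[1,2,3,0]]).as_matrix()
    a=(np.atleast_2d(uv)-K[:2,2])/[K[0,0],K[1,1]]
    if fish:
        t=np.linalg.norm(a,axis=1,keepdims=True); d=np.c_[a/np.maximum(t,1e-9)*np.sin(t),np.cos(t)]
    else: d=np.c_[a,np.ones(len(a))]
    d=d@R.T
    return (o+d*((z-o[2])/d[:,2])[:,None])
def blobs(m,amin=8):
    n,_,s,c=cv2.connectedComponentsWithStats(m.astype(np.uint8))
    return [(s[i,4],c[i]) for i in range(1,n) if s[i,4]>=amin]
def masks(im):
    h,s,v=[x.astype(int) for x in cv2.split(cv2.cvtColor(im,cv2.COLOR_BGR2HSV))]
    return dict(yellow=(h>18)&(h<35)&(s>110)&(v>90),green=(h>45)&(h<75)&(s>110)&(v>50),
      red=((h<8)|(h>172))&(s>140)&(v>70),black=(v<45))
E
python3 - <<'E'
from h import *
for n,(x0,x1,y0,y1) in dict(top=(295,380,155,240),side=(235,330,195,250)).items():
    im=cv2.imread(f"pics/{n}0.png"); info=imaging.camera_info(n); M=masks(im)
    print(n)
    for k,m in M.items():
        c=m.copy(); c[:]=0; c[y0:y1,x0:x1]=m[y0:y1,x0:x1]
        for a,p in blobs(c): print(k,a,p.round(1),cast(info,p,{'red':.146,'black':.152}.get(k,.154))[0].round(4))
    if n=="top":
        cv2.imwrite("pics/crop.png",cv2.resize(im[y0:y1,x0:x1],None,fx=6,fy=6,interpolation=cv2.INTER_CUBIC))
E
```

```text
top
yellow 83 [310.6 194.9] [0.6024 0.1475 0.154 ]
yellow 87 [361. 200.] [0.5899 0.0161 0.154 ]
yellow 94 [320.9 217.2] [0.543 0.12  0.154]
yellow 95 [346.2 220. ] [0.5362 0.0546 0.154 ]
green 73 [350.4 177.8] [0.65   0.0437 0.154 ]
red 1664 [335.5 198.2] [0.5965 0.0824 0.146 ]
black 104 [324.1 172.1] [0.6658 0.1128 0.152 ]
black 24 [335.8 196.7] [0.5988 0.0816 0.152 ]
side
yellow 87 [290.8 207.5] [0.5878 0.0204 0.154 ]
yellow 84 [309.3 219.1] [0.5343 0.0596 0.154 ]
yellow 111 [298.9 235.2] [0.5411 0.1248 0.154 ]
yellow 112 [268.1 239.2] [0.601  0.1519 0.154 ]
yellow 62 [306.6 246.7] [0.5153 0.1613 0.154 ]
yellow 13 [255.  248.3] [0.6177 0.1879 0.154 ]
green 15 [312. 196.] [ 0.5519 -0.0403  0.154 ]
green 77 [262.7 211.3] [0.6467 0.049  0.154 ]
red 44 [293.7 200.2] [ 0.5939 -0.0256  0.146 ]
red 1605 [280.  230.2] [0.5899 0.1033 0.146 ]
black 23 [280. 221.] [0.5973 0.0771 0.152 ]
black 120 [245.9 228.9] [0.6613 0.1219 0.152 ]
```

View pics/crop.png

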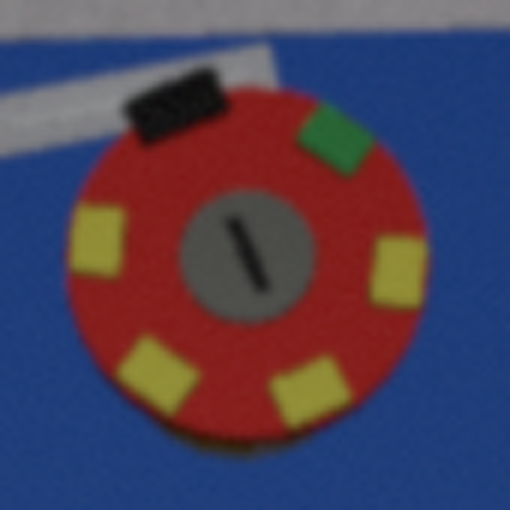

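The crop confirms it: black hinge at upper left, green clip next clockwise, then four yellow clips, with the grey hatch in the middle. Next I fit the axis and hinge angle from both views and check reach.

```bash
cat >> h.py <<'E'
def fit(pts,idx):
    "pts of clips idx (0=hinge r76, 1..5 clips r66) -> centre, hinge angle, rms"
    from scipy.optimize import least_squares
    idx=np.array(idx); rad=np.where(idx==0,.076,.066); pts=np.array(pts)[:,:2]
    f=lambda p:(p[:2]+rad[:,None]*np.c_[np.cos(p[2]-idx*np.pi/3),np.sin(p[2]-idx*np.pi/3)]-pts).ravel()
    s=least_squares(f,[*pts.mean(0),np.deg2rad(25)]); return s.x,np.sqrt((s.fun**2).mean())
def at(p,deg,rad=.066):
    a=p[2]-np.deg2rad(deg); return np.array([p[0]+rad*np.cos(a),p[1]+rad*np.sin(a)])
def down(yaw): # tool z down, tool x at yaw
    q=(Ro.from_euler('z',yaw)*Ro.from_euler('x',np.pi)).as_quat(); return q[[3,0,1,2]]
E
python3 - <<'E'
from h import *
top=[[.6658,.1128],[.65,.0437],[.5899,.0161],[.5362,.0546],[.543,.12],[.6024,.1475]]
side=[[.6613,.1219],[.6467,.049],[.5878,.0204],[.5343,.0596],[.5411,.1248],[.601,.1519]]
for P in (top,side,(np.array(top)+side)/2): print(fit(P,range(6)))
p=fit((np.array(top)+side)/2,range(6))[0]
for yd in range(-90,271,30):
    js=[r.ik([*at(p,d),z],down(np.deg2rad(yd))) for d,z in ((60,.30),(60,.155),(120,.155),(180,.155),(240,.155),(300,.155))]
    print(yd,[None if j is None else np.round(j,2).tolist() for j in js][1::2])
print(r.ik([.222,-.611,.40],r.current_tool_rot()))
E
```

```text
(array([0.59636558, 0.08176138, 0.42593193]), np.float64(0.00022589144876454292))
(array([0.59385619, 0.08722889, 0.43638499]), np.float64(0.00117217035408709))
(array([0.59511085, 0.08449515, 0.43114636]), np.float64(0.0005416429256607673))
-90 [[-0.89, 1.01, 1.35, 1.65, -1.01, 1.34, -2.51], [0.77, 0.76, -1.3, 1.88, 0.81, 1.16, 2.31], [0.53, 0.91, -1.3, 1.68, 0.92, 1.29, 2.18]]
-60 [[-0.59, 0.63, 0.68, 1.64, -0.45, 1.03, -2.38], [-0.67, 0.42, 0.64, 1.93, -0.31, 0.9, -2.49], [-0.81, 0.59, 0.73, 1.73, -0.45, 1.0, -2.54]]
-30 [[0.34, 0.63, -0.65, 1.61, 0.42, 1.05, -2.52], [-0.35, 0.36, 0.24, 1.92, -0.11, 0.87, -2.15], [-0.08, 0.5, -0.28, 1.7, 0.17, 0.96, -2.52]]
0 [[0.44, 0.68, -0.81, 1.6, 0.53, 1.09, -2.08], [0.64, 0.58, -1.04, 1.89, 0.59, 1.02, -2.22], [0.38, 0.69, -0.96, 1.68, 0.62, 1.1, -2.34]]
30 [[0.46, 0.69, -0.84, 1.6, 0.56, 1.1, -1.57], [0.68, 0.62, -1.12, 1.88, 0.65, 1.05, -1.75], [0.46, 0.77, -1.11, 1.68, 0.75, 1.17, -1.9]]
60 [[0.48, 0.71, -0.88, 1.6, 0.59, 1.12, -1.07], [0.67, 0.6, -1.09, 1.88, 0.62, 1.04, -1.21], [0.46, 0.78, -1.11, 1.68, 0.75, 1.17, -1.38]]
90 [[0.53, 0.
[... 337 characters left out ...]
9, 0.57, 1.02, 0.4], [0.25, 0.6, -0.75, 1.69, 0.46, 1.04, 0.4]]
180 [[0.57, 0.8, -1.07, 1.6, 0.74, 1.2, 0.92], [0.68, 0.62, -1.11, 1.88, 0.64, 1.05, 0.87], [0.2, 0.58, -0.68, 1.69, 0.42, 1.02, 0.96]]
210 [[0.66, 0.96, -1.31, 1.6, 0.95, 1.34, 1.32], [0.77, 0.76, -1.3, 1.88, 0.81, 1.16, 1.27], [0.53, 0.91, -1.3, 1.68, 0.92, 1.29, 1.13]]
240 [[0.66, 0.96, -1.31, 1.6, 0.95, 1.34, 1.84], [0.77, 0.76, -1.3, 1.88, 0.81, 1.16, 1.79], [0.53, 0.91, -1.3, 1.68, 0.92, 1.29, 1.66]]
270 [[-0.89, 1.01, 1.35, 1.65, -1.01, 1.34, -2.51], [0.77, 0.76, -1.3, 1.88, 0.81, 1.16, 2.31], [0.53, 0.91, -1.3, 1.68, 0.92, 1.29, 2.18]]
[ 1.49053799  0.40252008 -0.45140977  1.30436914  0.17220172  1.47453975
 -0.16799314]
```

Run:
```python
from h import *
from plant import move_gripper
p=np.array([.5956,.0835,.429])
move_gripper(0.0,10)
r.movel([.222,-.611,.38],velocity=.25); print(r.current_clock())
r.move_to([*at(p,60),.32],down(np.deg2rad(120)))
print(r.current_clock(),r.current_tcp_pos(),r.current_qpos().round(2),r.current_wrist_force(),r.current_grip_width())
info=imaging.camera_info("wrist"); im=imaging.camera("wrist"); cv2.imwrite("pics/w1.png",im); np.save("w1.npy",info,allow_pickle=True)
print(info)
```

```text
2.3
5.0667 [0.64963089 0.04365645 0.31986478] [ 0.57  0.61 -1.07  1.42  0.53  1.42  0.02] [ 0.051411   -0.19759304  0.42722118] 0.00027629128238874294
{'K': array([[371.64829954,   0.        , 319.66569591],
       [  0.        , 371.64829954, 238.8511321 ],
       [  0.        ,   0.        ,   1.        ]]), 'origin': array([0.61179105, 0.11086208, 0.47918554]), 'rotation': array([0.1415731 , 0.95574162, 0.25521364, 0.03716196])}
```

View pics/w1.png

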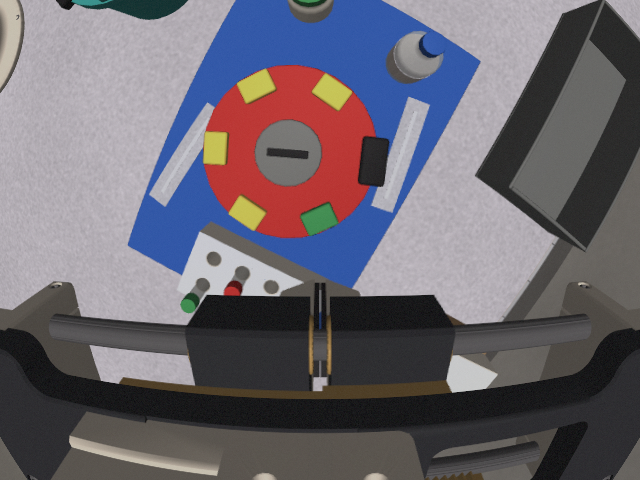

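The wrist view shows the whole lid: hatch (288,153), hinge (374,161), green clip (319,219), the four yellow clips, and the fingertips at (320,300). I refine the fit with it.

Run:
```python
from h import *
info=np.load("w1.npy",allow_pickle=True).item(); im=cv2.imread("pics/w1.png"); M=masks(im)
box=np.zeros(im.shape[:2],bool); box[60:245,195:392]=1
P={}
for k in('black','green','yellow'):
    for a,c in blobs(M[k]&box,60):
        X=cast(info,c,.152 if k=='black' else .154,True)[0]; print(k,a,c.round(1),X.round(4))
        d=X[:2]-[.5956,.0835]; 
        if np.hypot(*d)<.04: continue
        P[int(np.round((.429-np.arctan2(d[1],d[0]))/(np.pi/3)))%6]=X
print(sorted(P), fit([P[i] for i in sorted(P)],sorted(P)))
```

```text
black 1128 [373.3 161.6] [0.6663 0.1103 0.152 ]
black 178 [287.3 153.6] [0.5973 0.0784 0.152 ]
green 734 [318.8 218.6] [0.6503 0.0415 0.154 ]
yellow 815 [256.   85.8] [0.5439 0.1178 0.154 ]
yellow 825 [331.5  91.7] [0.6036 0.1447 0.154 ]
yellow 747 [215.2 147.6] [0.5376 0.0526 0.154 ]
yellow 750 [247. 212.] [0.5906 0.0146 0.154 ]
[0, 1, 2, 3, 4, 5] (array([0.59717762, 0.07954615, 0.42316495]), np.float64(0.00041260959081663984))
```

```bash
cat >> h.py <<'E'
P=np.array([.5965,.0815,.425]); TR=.162
def press(deg):
    xy=at(P,deg); log=[]; r.hold(.1); f0=r.current_wrist_force()[2]; z=.156
    r.movel([*xy,z],velocity=.03)
    while z>.1445:
        f=r.current_wrist_force()[2]-f0
        log.append((round(z*1e3,1),round(r.current_tcp_pos()[2]*1e3,2),round(f,1)))
        if f>11: break
        z-=.001; r.movel([*xy,z],velocity=.02)
    r.hold(.15); log.append(('end',round(r.current_tcp_pos()[2]*1e3,2),round(r.current_wrist_force()[2]-f0,1)))
    r.movel([*xy,TR],velocity=.04); print(deg,log,'t',r.current_clock())
E
python3 - <<'E'
from h import *
r.movel([*at(P,60),.19],velocity=.12); r.movel([*at(P,60),TR],velocity=.06); print(r.current_clock())
press(60)
info=imaging.camera_info("wrist"); im=imaging.camera("wrist"); cv2.imwrite("pics/w2.png",im); np.save("w2.npy",info,allow_pickle=True)
E
```

```text
6.9667
60 [(156.0, np.float64(155.72), np.float64(-0.3)), (155.0, np.float64(155.02), np.float64(-0.6)), (154.0, np.float64(154.0), np.float64(-0.4)), (153.0, np.float64(153.25), np.float64(1.9)), (152.0, np.float64(152.13), np.float64(2.6)), (151.0, np.float64(150.91), np.float64(3.7)), (150.0, np.float64(149.83), np.float64(1.8)), (149.0, np.float64(148.88), np.float64(2.5)), (148.0, np.float64(147.88), np.float64(2.6)), (147.0, np.float64(146.93), np.float64(2.5)), (146.0, np.float64(146.82), np.float64(7.2)), (145.0, np.float64(146.74), np.float64(11.5)), ('end', np.float64(146.72), np.float64(11.5))] t 10.8917
```

View pics/w2.png

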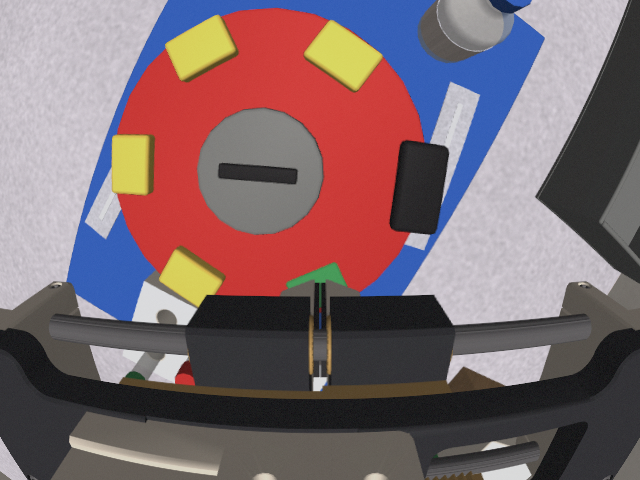

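Clip 1 met its stop at 146.7 mm: force jumped from about 2.5 N to 11.5 N. The view shows the green clip under the tips (318,275), the bin unmoved and the hatch clear. I carry on round the rim, aborting if any press looks wrong.

Run:
```python
from h import *
d=60
for c in (120,180,240,300):
    while d<c:
        d+=20; r.movel([*at(P,d),TR],velocity=.06)
    press(c)
    z=r.current_wrist_force(); print(np.round(z,1))
info=imaging.camera_info("wrist"); im=imaging.camera("wrist"); cv2.imwrite("pics/w3.png",im)
im=imaging.camera("side"); cv2.imwrite("pics/s3.png",cv2.resize(im[180:300,215:345],None,fx=5,fy=5,interpolation=cv2.INTER_CUBIC))
```

```text
120 [(156.0, np.float64(155.53), np.float64(0.8)), (155.0, np.float64(154.96), np.float64(0.5)), (154.0, np.float64(154.12), np.float64(1.1)), (153.0, np.float64(153.24), np.float64(2.5)), (152.0, np.float64(152.09), np.float64(3.4)), (151.0, np.float64(150.97), np.float64(3.6)), (150.0, np.float64(149.93), np.float64(3.1)), (149.0, np.float64(148.92), np.float64(3.0)), (148.0, np.float64(147.95), np.float64(3.1)), (147.0, np.float64(146.98), np.float64(3.1)), (146.0, np.float64(146.77), np.float64(9.3)), (145.0, np.float64(146.68), np.float64(15.9)), ('end', np.float64(146.68), np.float64(15.6))] t 16.4667
[-0.3 -0.8 -0.7]
180 [(156.0, np.float64(155.62), np.float64(-0.1)), (155.0, np.float64(154.99), np.float64(-0.5)), (154.0, np.float64(153.96), np.float64(-0.8)), (153.0, np.float64(153.12), np.float64(2.0)), (152.0, np.float64(152.07), np.float64(3.2)), (151.0, np.float64(150.98), np.float64(2.5)), (150.0, np.float64(149.91), np.float64(2.0)), (149.0, np.float64(148.92), np.float64(1.7)), (148.0, np.float64(147.93), np.float64(1.7)), (147.0, np.float64(146.93), np.float64(2.1)), 
[... 726 characters left out ...]
', np.float64(146.65), np.float64(16.9))] t 27.5167
[-0.  -0.8 -0.7]
300 [(156.0, np.float64(155.65), np.float64(-0.3)), (155.0, np.float64(155.01), np.float64(0.0)), (154.0, np.float64(154.05), np.float64(-0.4)), (153.0, np.float64(153.2), np.float64(1.5)), (152.0, np.float64(152.12), np.float64(2.4)), (151.0, np.float64(150.94), np.float64(3.4)), (150.0, np.float64(149.89), np.float64(1.9)), (149.0, np.float64(148.89), np.float64(2.8)), (148.0, np.float64(147.96), np.float64(1.7)), (147.0, np.float64(146.93), np.float64(1.5)), (146.0, np.float64(146.8), np.float64(6.6)), (145.0, np.float64(146.69), np.float64(12.9)), ('end', np.float64(146.68), np.float64(11.9))] t 33.0417
[ 0.3 -0.6  0.1]
```

View pics/w3.png

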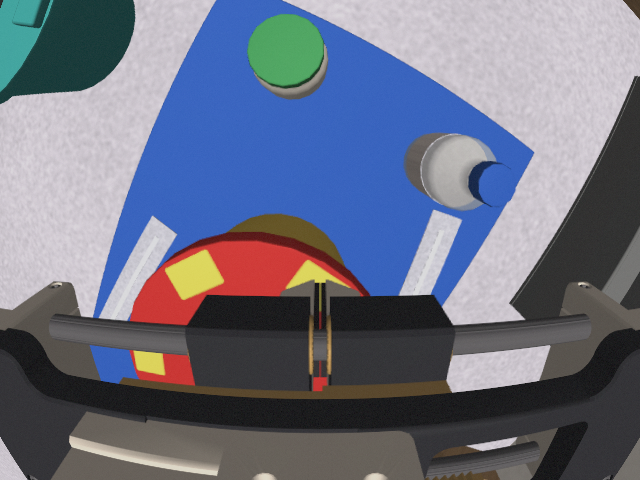

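All five clips bottomed at about 146.7 mm with the same force rise. The view shows the tips still over clip 5 (318,275), with clips 4 (194,274) and 3 (150,362) flat. Now I lift straight off and check.

Run:
```python
from h import *
r.movel([*at(P,300),.34],velocity=.12)
r.movel([*at(P,60),.34],velocity=.12); print(r.current_clock(),r.current_wrist_force())
info=imaging.camera_info("wrist"); im=imaging.camera("wrist"); cv2.imwrite("pics/w4.png",im)
s=imaging.camera("side"); cv2.imwrite("pics/s4.png",s)
cv2.imwrite("pics/s4c.png",cv2.resize(s[185:300,215:345],None,fx=5,fy=5,interpolation=cv2.INTER_CUBIC))
M=masks(im); Q={}
for k in('black','green','yellow'):
    for a,c in blobs(M[k],60):
        X=cast(info,c,.152 if k=='black' else .1465,True)[0]; d=X[:2]-P[:2]
        if .05<np.hypot(*d)<.09: Q[int(np.round((P[2]-np.arctan2(d[1],d[0]))/(np.pi/3)))%6]=X
print(sorted(Q),fit([Q[i] for i in sorted(Q)],sorted(Q)))
s0=cv2.imread("pics/side0.png"); D=cv2.absdiff(s,s0).max(2)>45; D[:,430:]=0
print([(a,c.round()) for a,c in blobs(D,15)])
```

```text
35.875 [ 0.50865825 -0.03062417  0.39768605]
[0, 1, 2, 3, 4, 5] (array([0.59697518, 0.07916064, 0.42395726]), np.float64(9.343413709228791e-05))
[(np.int32(63), array([230.,   2.])), (np.int32(1183), array([249.,  37.])), (np.int32(2074), array([252.,  90.])), (np.int32(194), array([254., 127.])), (np.int32(77), array([291., 208.])), (np.int32(74), array([262., 211.])), (np.int32(35), array([309., 216.])), (np.int32(26), array([310., 223.])), (np.int32(97), array([299., 235.])), (np.int32(89), array([269., 239.]))]
```

View pics/s4c.png

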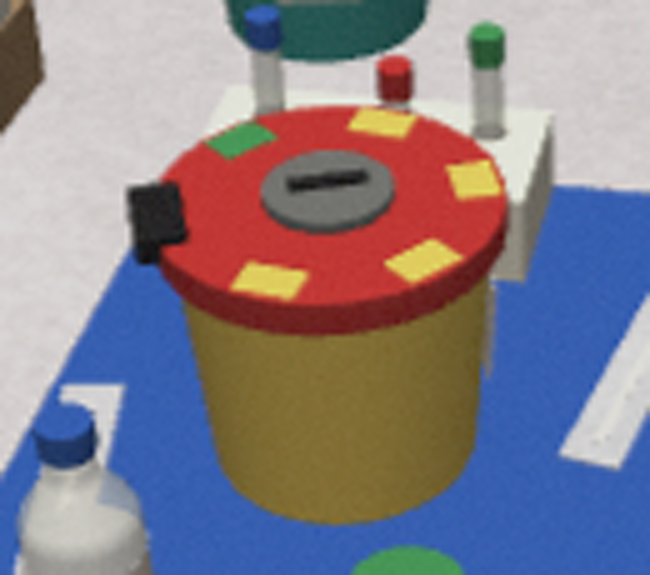

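View pics/w4.png

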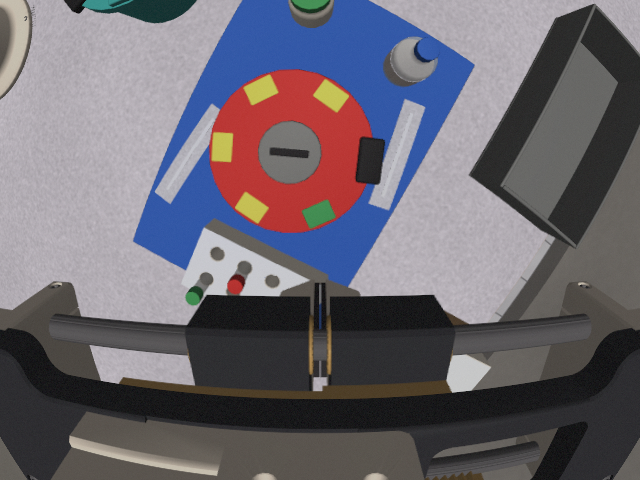

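The side crop shows all five clips flush with the rim, and the wrist view shows the hinge, hatch and neighbours where they were. I move off to the side and hand in.

Run:
```python
from h import *
from plant import finish_job
r.movel([.52,-.14,.36],velocity=.15); r.hold(.2)
print(r.current_clock(),r.current_tcp_pos(),r.current_wrist_force()); finish_job()
```

```text
37.825 [ 0.52022922 -0.13931066  0.35997343] [0.17229638 0.17805203 0.44450171]
the job is handed in; nothing more can be done
```

I pressed all five clips on the red bin's rim down to their stops, going clockwise from the green clip by the hinge. The job was handed in at 37.8 s of the 51 s allowed. I used closed fingertips and kept about 16 mm above the rim between clips, then lifted straight off after the fifth clip and moved to the side.

- **Clips:** every press ended at about 146.7 mm, the expected bottom stop. Force rose from 2–4 N to between 11.5 and 18 N. That is higher than the 11 N I aimed to stop at, because the last 1 mm step overshot, but it is far below the limits.
- **Final pictures:** the side view showed all five clips flush with the rim. The wrist camera put the bin within 0.5 mm of where it started.
- **Other objects:** comparing the side view before and after, the only changes were at the clips and, in the upper background, changes I took to be the robot arm. The turquoise look-alikes and everything else looked undisturbed.
- **Disagreement between cameras:** the side camera placed the bin 5–8 mm away from the top and wrist estimates, more than the stated calibration error. I used a position between the top and wrist estimates.

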